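Drop a chocolate ball into the cup at the market coffee stall

TASK

Stand the green cup upright in the black ring on the red dispenser's carriage and slide the carriage fully home under the dispenser's head. Then press the yellow cap on top straight down, past its soft first stop to the firm second stop so that the chocolate ball drops into the cup, without forcing it, and let the cap come all the way up again. Leave the cup with the ball there under the outlet and do not disturb the jug, jar, saucer and mug near by.

Things in the scene. Friction and masses are not known exactly. Their poses are not given: they have to be found in the camera images.
- dispenser: Red C-frame dispenser, fixed. Origin on the table, exactly below plunger, ball cage and the cup's final place. Own -x is its front. mm: base plate x -55..55, y -190..115, 8 high; column y 60..110, x -45..45, 233 high; head x -40..40, y -40..60, z 163..225; below it a wire cage 36 square holding one ball, shut by a gate, lowest part at z 122.
- outlet (a point): Point on the cage's vertical axis at its gate, 124 mm above the table. The gate opens in step with the stiff last part of the plunger's stroke; the ball falls straight down once about four fifths of that part are done. The gate shuts again when the cap is released.
- carriage (a joint): Carriage position along the dispenser's +y, m: 0 = fully out (seat 130 mm from the outlet axis, on the -y side), 0.130 = home against its end stop, seat right under the outlet. About 1 N of friction; stays where left.
- cup_seat (a point): Centre of the cup seat on the carriage's aluminium plate (84 x 84 mm), where the cup's foot stands, 15 mm above the table. Around it a black ring, inner diameter 62 mm, outer 70 mm, 12 mm high. Axes parallel to the dispenser's.
- carriage_knob (a point): Top centre of the carriage's handle: an upright black post, diameter 16 mm, 40 mm tall (top 55 mm above the table) on an arm 115 mm from the cup seat towards the dispenser's front (-x). Push or pinch it to slide the carriage.
- cup: Green tapered cup, open at the top, empty, 40 g: height 85 mm, outer diameter 64 mm at the rim, 51 mm at the foot, wall 3 mm. Origin at the centre of the underside, z up. Starts upright on the table.
- cup_in (a point): Centre of the cup's inner floor, 4 mm above its underside.
- choc_ball_center (a point): Centre of the brown chocolate ball, diameter 26 mm, 14 g, which starts in the dispenser's wire cage.
- press_cap: Yellow round cap on the plunger, diameter 36 mm, 12 mm thick, flat top. Origin at the centre of its underside; 262 mm above the table when up. Nothing but this cap is to be pressed, vertically and at its middle.
- press_top (a point): Centre of the cap's top face, 274 mm above the table when up.
- plunger (a joint): Cap pressed down by, m; 0 = up. Soft spring: about 2 to 3 N. First stop, a step up of about 5 N, lies 8 to 23 mm down (differs each time, cannot be seen). Then a stiff spring adds 1 N per mm over 5 mm up to the second stop, a rubber bumper, met at 12 to 13 N in all; from there about 6 N per mm. Over 23 N damages it. It springs back when let go.
- jug_a: Red thermos jug with black lid, 232 mm tall, foot 116 mm wide, the one nearest the robot; origin under its centre. Bystander.
- sugar_jar: Glass jar with steel lid, 72 mm diameter, 100 mm tall; origin under its centre. Bystander.
- saucer: White saucer, 130 mm diameter, 18 mm high; origin under its centre. Bystander.
- mug: Blue mug with a handle, 76 mm diameter, 90 mm tall; origin under its centre. Bystander.

How it is judged:
On the way, in this order (a step that is already met when the one before it is completed fails the run):
1. the cup stands upright in the ring of the carriage (horizontal distance between cup and cup_seat below 0.007 m and z of cup in the frame of cup_seat below 0.003 m and angle between cup's own z axis and vertical below 0.08 rad), for 0.2 s.
2. the carriage with the cup is fully home (value of joint carriage above 0.126 m and horizontal distance between cup and outlet below 0.011 m), for 0.2 s.
3. the ball has dropped into the cup (distance between choc_ball_center and cup_in below 0.03 m), for 0.2 s.
At the end, for the whole second after the job is handed in: The ball lies in the cup (centre within 30 mm of the inner floor's centre); the cup stands at rest and upright (within 0.08 rad) in the ring (within 8 mm of the seat's centre); the carriage is home (0.124 m or more); the cap is up again (within 2 mm) (distance between choc_ball_center and cup_in below 0.03 m and horizontal distance between cup and cup_seat below 0.008 m and z of cup in the frame of cup_seat below 0.003 m and angle between cup's own z axis and vertical below 0.08 rad and linear speed of cup below 0.02 m/s and value of joint carriage above 0.124 m and value of joint plunger below 0.002 m); the robot touches nothing.
It fails at once if the cap is pressed harder than 23 N (contact force between any of the fingers, the arm and press_cap above 23 N).
It fails at once if a bystander is pushed more than 20 mm away (distance of any of jug_a, sugar_jar, saucer, mug from where it was at the start of the episode above 0.02 m).
It also fails if it takes over 72 s, if anything falls off the work surface, if the arm or the gripper's body presses on something with over 40 N, if the wrist force passes 120 N, or if a joint passes its speed limit or range.

ROBOT

A 6-joint arm with a two-finger parallel gripper is mounted at the origin on the work surface. World frame = base frame: x ahead of the robot, y to its left, z up, the work surface at z = 0. Lengths are in m, angles in rad, forces in N, time in s.
With the tool pointing down it reaches from about 0.275 to 0.85 m from the base axis. Payload 5.2 kg.
Tool frame: the origin (TCP) lies midway between the tips of the shut fingers; the grasp point (between the pads) lies 19 mm behind it; z points along the fingers, x is the direction in which the jaws open and shut, and the axes are right-handed (so a half turn about z gives the same grasp; the last joint's range is limited). The gripper opens to 85 mm and grips with 20 to 120 N. Pads are 22 mm wide; open, the fingers measure 114 mm over their backs; the gripper's body (76 mm by 85 mm) begins 54 mm behind the grasp point. The pads swing forward as they close: fully open they stand 13 mm farther back than shut.
Start: joints at [1.04, 0.259, 1.535, -0, 1.348, -0.203], TCP at [0.177, 0.521, 0.231] pointing down, gripper open.
Joint ranges: [-3.14, 3.14], [-0.91, 2.08], [0.19, 2.58], [-1.22, 4.36], [0.22, 2.71], [-3.12, 3.12]. Speed limits (rad/s): [2.57, 2.57, 3.14, 3.14, 3.14, 3.14].

INTERFACE

Orientations are given as a rotation vector (axis times angle).
In Python, from station import state, read_camera, camera_model, bot gives the robot as it stands.
- The arm moves only by the shell command python3 -m creep 'ROWS' [OPENING] [FORCE]. ROWS is JSON, one flat list of numbers, 4 for each row, row after row: the shift along the tool's x, y, z in cm, then the turn about the tool's z in degrees. A call has 1 to 12 rows; each row shifts and turns the pose as measured when the row begins, along the tool's axes as they then stand; what a row does not reach is not made up. A row lasts 1/10 s, in which the tool goes at most 50 mm and 8.59 degrees, less where a joint would pass 70% of its speed; a pose out of reach is approached as far as the arm can. A call with a gripper value outside its range is refused whole. OPENING is the closure, from -1 (fully open) to 1 (shut), set as the call begins (- or left out, the last holds). The fingers move at their own pace and stop on an object; FORCE is the grip in N (left out, the last holds). Time passes only in rows, so rows that do not move let the fingers close. It gives the time, the measured TCP pose, the force and the opening at its end, in the units of the state.
- state(): the state, without advancing time (a new reading comes with each control period).
- read_camera(name): name is "side" or "top"; returns the picture (384x512x3 uint8, blue, green, red); there is no depth.
- camera_model(name): a dict with "mtx" (3x3 intrinsics, pixels), "R" (3x3) and "t" (3): a world point X has camera coordinates R X + t. Camera axes: x right, y down, z forward; pixel columns grow to the right and rows downward; lengths in m; the calibration is good to about 2 mm. A picture is of the moment at which its call begins. camera_model takes no time and is no camera call.
- bot.finish_job(): hands the job in, once; it reports no verdict.
The state is a dict: "clock": time; "joint_positions": joint angles; "qvel": joint speeds; "effort": joint torques, N m; "tcp_pos": TCP position; "ee_rot": TCP orientation; "wrist_force": force on the tool from outside, world axes, zero at the start; "ft_torque": the same for the moment, N m; "grip_width": finger opening in m.
Only numpy, scipy, OpenCV 4.12 (cv2) and the standard library are available. Lean on these libraries where they do the work, as an engineer would, in place of code of your own. Each camera call takes 0.05 s, during which the arm holds its last target.

## Working session

There is one attempt and no reset: what is moved stays moved. The work goes in short steps, Python scripts to look and compute and a shell command to move; the robot and the scene stay as the last step left them, time stands still between calls to the robot, and variables do not carry over. Pictures are saved under pics/ and viewed, and the job is handed in when it is done.

```bash
ls; mkdir -p pics; python3 - <<'E'
from station import state, read_camera, camera_model
import cv2
print(state())
for n in("side","top"):
    m=camera_model(n);print(n,m)
    cv2.imwrite(f"pics/{n}0.png",read_camera(n))
E
```

```text
pics
{'clock': 0.0, 'joint_positions': array([ 1.04020066e+00,  2.59380796e-01,  1.53606883e+00,  1.00835205e-05,
        1.34799103e+00, -2.02814445e-01]), 'qvel': array([ 0.00029287,  0.0006901 ,  0.00016711, -0.0005227 ,  0.00021598,
       -0.00140303]), 'effort': array([ 7.86764504e-04, -4.46039021e+01, -2.90569532e+01, -1.31243046e-04,
        1.18686308e-02, -4.55446548e-05]), 'tcp_pos': array([0.17678421, 0.52026943, 0.23046006]), 'ee_rot': array([ 2.55351742,  1.82879259, -0.00265774]), 'wrist_force': array([0.15140869, 0.27179062, 0.08091637]), 'ft_torque': array([ 0.01433697, -0.02217437, -0.01486561]), 'grip_width': 0.08562224357167611}
side {'mtx': array([[399.8805269 ,   0.        , 249.9144891 ],
       [  0.        , 399.8805269 , 188.10063452],
       [  0.        ,   0.        ,   1.        ]]), 'R': array([[ 0.94903488, -0.31504537,  0.00889994],
       [-0.14691362, -0.46718891, -0.87186634],
       [ 0.27883541,  0.82612404, -0.48966303]]), 't': array([-0.4976521 ,  0.2516633 ,  0.90716672])}
top {'mtx': array([[460.63204471,   0.        , 256.27572682],
       [  0.        , 460.63204471, 192.04374344],
       [  0.        ,   0.        ,   1.        ]]), 'R': array([[ 2.92969394e-03, -9.99995642e-01, -3.65684616e-04],
       [-9.89715205e-01, -2.84727357e-03, -1.43023447e-01],
       [ 1.43021783e-01,  7.80938552e-04, -9.89719233e-01]]), 't': array([0.03713874, 0.54526971, 1.57415781])}
```

View pics/side0.png

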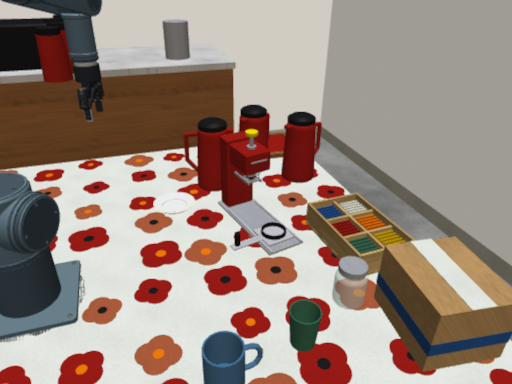

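View pics/top0.png

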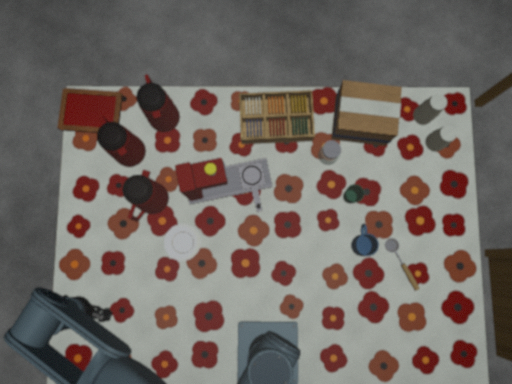

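The scene is visible in both views. Side: cap (252,133), ring (273,231), knob (237,237), cup (305,325), mug (224,360), jar (352,283), saucer (175,203), near jug (212,155). Top: cap (210,169), ring (252,175), knob (258,206), cup (355,193), jar (330,150), mug (364,243).

```bash
cat > h.py <<'E'
import numpy as np, cv2
from station import camera_model
M={n:camera_model(n) for n in("side","top")}
def ray(n,px):
    m=M[n];R=m["R"];c=-R.T@m["t"]
    p=cv2.undistortPoints(np.array([[px]],float),m["mtx"],None)[0,0]
    return c,R.T@np.array([p[0],p[1],1.])
def plane(n,px,z):
    c,d=ray(n,px);return c+d*(z-c[2])/d[2]
def proj(n,X):
    m=M[n];p=m["mtx"]@(m["R"]@np.asarray(X,float)+m["t"]);return p[:2]/p[2]
def tri(a,b):
    P=[M[n]["mtx"]@np.c_[M[n]["R"],M[n]["t"]] for n in("side","top")]
    X=cv2.triangulatePoints(P[0],P[1],np.array(a,float).reshape(2,1),np.array(b,float).reshape(2,1))[:,0]
    return X[:3]/X[3]
E
python3 - <<'E'
import cv2,numpy as np
a=cv2.imread("pics/side0.png");b=cv2.imread("pics/top0.png")
def crop(im,x,y,w,h,f):return cv2.resize(im[y:y+h,x:x+w],None,fx=f,fy=f,interpolation=cv2.INTER_CUBIC)
A=[crop(a,215,210,96,50,4),crop(a,275,290,96,66,4)]
B=[crop(b,170,145,110,75,4),crop(b,330,165,66,100,4)]
cv2.imwrite("pics/c1.png",np.vstack(A))
cv2.imwrite("pics/c2.png",np.hstack([cv2.copyMakeBorder(x,0,400-x.shape[0],0,0,0) for x in B]))
E
```

```text
(no output)
```

View pics/c1.png

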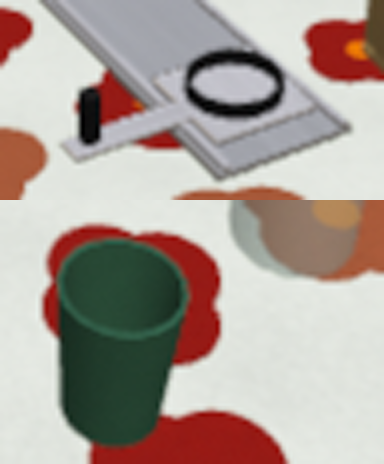

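View pics/c2.png

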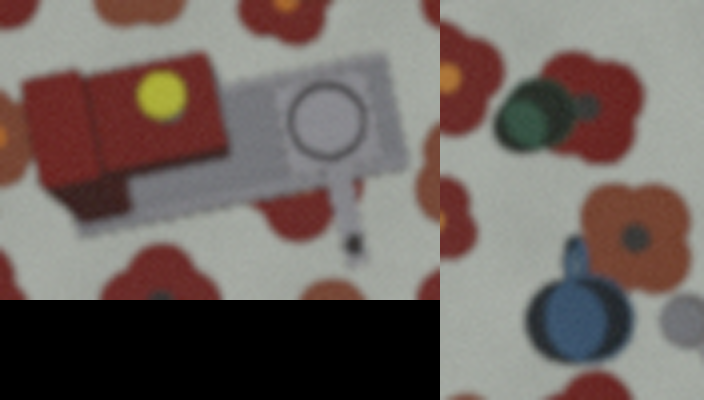

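Crops show: side ring ellipse centre ~(273,231), knob top ~(237.5,233), cup rim centre ~(305.5,312); top: ring (251.5,175), knob (258,206), cap (210,169). Now the masks.

```bash
cat > meas.py <<'E'
import cv2,numpy as np
from h import *
def cc(mask,roi):
    x,y,w,h=roi;m=np.zeros_like(mask);m[y:y+h,x:x+w]=mask[y:y+h,x:x+w]
    n,l,s,c=cv2.connectedComponentsWithStats(m);i=1+np.argmax(s[1:,4]);
    return (l==i).astype(np.uint8),s[i],c[i]
def hsv(im):return cv2.cvtColor(im,cv2.COLOR_BGR2HSV)
def fit(m):
    c=max(cv2.findContours(m,cv2.RETR_EXTERNAL,cv2.CHAIN_APPROX_NONE)[0],key=len)
    return cv2.fitEllipse(c)
E
python3 - <<'E'
from meas import *
a=cv2.imread("pics/side0.png");b=cv2.imread("pics/top0.png")
for n,im,roi in(("side",a,(235,115,40,40)),("top",b,(195,155,30,30))):
    m=cv2.inRange(hsv(im),(22,110,90),(38,255,255));k,s,c=cc(m,roi);print("cap",n,s,c,fit(k))
    if n=="top":print(plane(n,fit(k)[0],.274))
# ring
for n,im,roi in(("side",a,(255,218,36,26)),("top",b,(236,160,32,32))):
    g=cv2.cvtColor(im,cv2.COLOR_BGR2GRAY);x,y,w,h=roi
    m=cv2.inRange(g,0,85 if n=="side" else 110);k,s,c=cc(m,roi);e=fit(k);print("ring",n,s,c,e,plane(n,e[0],.027 if n=="side" else .027))
for n,im,roi in(("side",a,(228,226,20,26)),("top",b,(250,198,16,18))):
    g=cv2.cvtColor(im,cv2.COLOR_BGR2GRAY)
    m=cv2.inRange(g,0,80 if n=="side" else 95);k,s,c=cc(m,roi);print("knob",n,s,c,plane(n,c,.035))
for n,im,roi in(("side",a,(280,290,50,66)),("top",b,(340,175,50,40))):
    m=cv2.inRange(hsv(im),(50,60,10),(95,255,255));k,s,c=cc(m,roi);e=fit(k);print("cup",n,s,c,e)
    m=cv2.inRange(hsv(im),(95,80,10),(125,255,255));k,s,c=cc(m,(200,330,70,54) if n=="side" else (345,220,40,40));print("mug",n,s,c)
E
```

```text
cap side [245 129  13   8  88] [251.22727273 132.27272727] ((251.22821044921875, 132.30824279785156), (7.428982257843018, 12.783944129943848), 92.99475860595703)
cap top [204 163  12  12 113] [210.07079646 168.45132743] ((210.0248565673828, 168.44561767578125), (11.092034339904785, 11.30029010772705), 152.4737548828125)
[0.58259347 0.17795472 0.274     ]
ring side [261 222  25  17 162] [273.35802469 230.43209877] ((273.2183837890625, 230.46560668945312), (15.89175796508789, 24.48667335510254), 92.90509033203125) [0.60750726 0.04726275 0.027     ]
ring top [242 165  20  21 118] [251.40677966 174.48305085] ((251.3621063232422, 174.75074768066406), (19.057388305664062, 19.673500061035156), 168.9496612548828) [0.60887431 0.05634901 0.027     ]
knob side [234 228  14  18 141] [240.11347518 236.28368794] [0.50942433 0.03872779 0.035     ]
knob top [257 204   3   4  12] [258.  205.5] [0.49823978 0.0325561  0.035     ]
cup side [ 290  300   32   51 1291] [303.9767622  323.85670023] ((304.07305908203125, 323.33489990234375), (30.382583618164062, 53.291648864746094), 3.9634718894958496)
mug side [ 202  331   60   53 2209] [225.98777727 358.12041648]
cup top [345 190  12  12 106] [351.0754717  195.18867925] ((351.049072265625, 195.17413330078125), (9.669721603393555, 12.07043170928955), 139.79811096191406)
mug top [356 226  17  29 287] [363.66550523 243.30662021]
```

```bash
python3 - <<'E'
from h import *
print("cap side@.272",plane("side",(251.2,132.3),.272), "top",plane("top",(210.05,168.45),.274))
for nm,a,b in(("cap",(251.2,132.3),(210.05,168.45)),("ring",(273.2,230.5),(251.4,174.7)),("knob",(237.3,236.5),(258,205.5))):
    X=tri(a,b);print(nm,X,proj("side",X)-a,proj("top",X)-b)
print(proj("top",(0.1768,.5203,.231)),proj("side",(0.1768,.5203,.231)),proj("top",(0,0,0)),proj("side",(0,0,0)))
a=cv2.imread("pics/side0.png");b=cv2.imread("pics/top0.png")
def crop(im,x,y,w,h,f):return cv2.resize(im[y:y+h,x:x+w],None,fx=f,fy=f,interpolation=cv2.INTER_NEAREST)
cv2.imwrite("pics/c3.png",np.hstack([crop(a,225,215,60,40,7),crop(b,235,155,40,57,7)[:280]]))
cv2.imwrite("pics/c4.png",np.hstack([crop(a,60,50,60,80,6),crop(b,60,285,64,80,6)]))
E
```

```text
cap side@.272 [0.58177453 0.16960396 0.272     ] top [0.58258026 0.1778788  0.274     ]
cap [0.5841306  0.17835269 0.26835391] [-0.21496236  0.03491357] [ 0.03830946 -0.14247421]
ring [0.61069132 0.05619795 0.0200558 ] [-0.17368191  0.02873289] [ 0.02804399 -0.09990819]
knob [0.49847    0.03238659 0.04093237] [-0.46038289  0.06812958] [ 0.05449197 -0.25982012]
[ 94.11503768 304.83746286] [ 95.47406149 119.38314278] [267.14331258 351.60125288] [ 30.54865323 299.03421469]
```

View pics/c3.png

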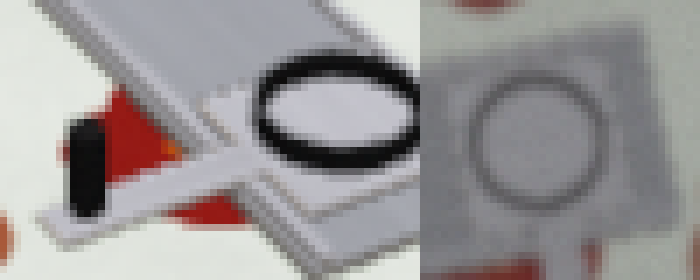

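View pics/c4.png

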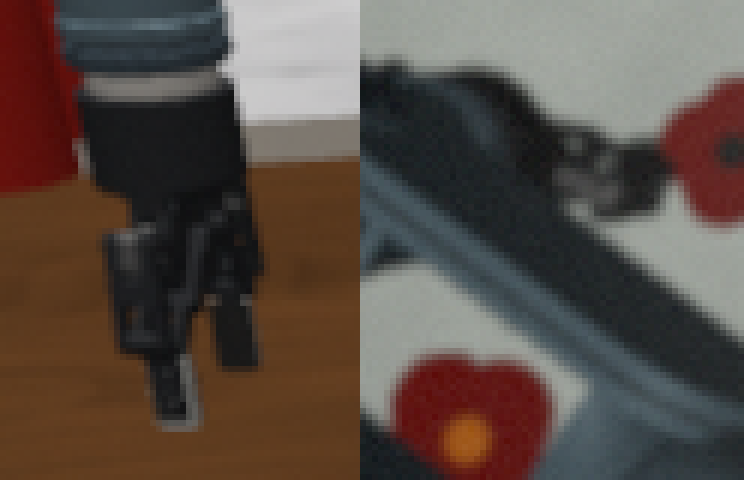

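```bash
python3 - <<'E'
from meas import *
a=cv2.imread("pics/side0.png");b=cv2.imread("pics/top0.png")
for n in M: print(n,-M[n]["R"].T@M[n]["t"])
print("rim side",plane("side",(305.2,311.8),.085))
# foot bottom: mask contour width profile
m=cv2.inRange(hsv(a),(50,60,10),(95,255,255));k,s,c=cc(m,(280,290,50,66))
for y in range(s[1],s[1]+s[3],3):
    xs=np.where(k[y])[0];print(y,xs.min(),xs.max(),end="; ")
g=b.astype(int);m=((g[...,2]<g[...,1]-3)&(g.sum(2)<260)).astype(np.uint8);k,s,c=cc(m,(335,175,40,40));e=fit(k);print("\ntop",s,c,e,plane("top",e[0],.085))
def crop(im,x,y,w,h,f):return cv2.resize(im[y:y+h,x:x+w],None,fx=f,fy=f,interpolation=cv2.INTER_NEAREST)
cv2.imwrite("pics/c5.png",np.hstack([crop(b,335,178,45,32,12),crop((k*255)[...,None].repeat(3,2),335,178,45,32,5).repeat(1,0)if 0 else crop(b,335,178,10,32,12)]))
for nm,X,hh in(("cup0",None,0),):
  pass
E
```

```text
side [ 0.25631177 -0.78864092  0.66805183]
top [0.31441406 0.03746179 1.6359742 ]
rim side [ 0.53670918 -0.2979451   0.085     ]
300 301 306; 303 293 314; 306 291 318; 309 290 319; 312 290 320; 315 290 320; 318 290 320; 321 290 319; 324 291 318; 327 291 317; 330 291 317; 333 291 316; 336 291 315; 339 291 315; 342 291 314; 345 293 313; 348 296 310; 
top [344 185  21  18 252] [353.16269841 193.64285714] ((353.28741455078125, 193.5740509033203), (15.134921073913574, 19.980541229248047), 61.91572570800781) [ 0.53423301 -0.29118133  0.085     ]
```

View pics/c5.png

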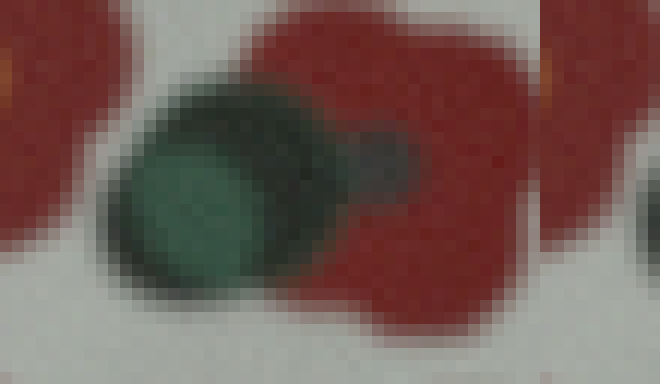

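```bash
cat > go.py <<'E'
# work out shift to target in tool axes: go.py x y z [jaw yaw deg]
import sys,numpy as np
from scipy.spatial.transform import Rotation as Rn
from station import state
s=state();R=Rn.from_rotvec(s["ee_rot"]).as_matrix()
t=np.array([float(v) for v in sys.argv[1:4]])
print("t",round(s["clock"],2),"tcp",s["tcp_pos"].round(4),"jaw yaw",round(np.degrees(np.arctan2(R[1,0],R[0,0])),1),"z",R[:,2].round(3),"F",s["wrist_force"].round(1),"w",round(s["grip_width"],4),"j6",s["joint_positions"][5].round(2))
print("shift cm",(R.T@(t-s["tcp_pos"])*100).round(2))
if len(sys.argv)>4:
    y=np.degrees(np.arctan2(R[1,0],R[0,0]));d=(float(sys.argv[4])-y+90)%180-90
    print("turn about tool z deg",round(-d,1))
    a=np.radians(y+d);R2=np.array([[np.cos(a),np.sin(a),0],[np.sin(a),-np.cos(a),0],[0,0,-1]]).T
    print("after turn shift cm",(R2@(t-s["tcp_pos"])*100).round(2) if 0 else (np.array([[np.cos(a),np.sin(a),0],[np.sin(a),-np.cos(a),0],[0,0,-1]])@(t-s["tcp_pos"])*100).round(2))
E
python3 - <<'E'
from meas import *
print("cup tri",tri((305.2,311.8),(353.7,193.3)))
print("jar",tri((352.5,265),(330.5,149)),"mug rim top",plane("top",(365,244),.09),"saucer",plane("top",(182,242),.015),"jug",plane("top",(140,189),.232))
E
python3 go.py 0.27 0.15 0.26 102
```

```text
cup tri [ 0.53707657 -0.29399549  0.08051207]
jar [ 0.68739956 -0.21542311  0.09523179] mug rim top [ 0.36371608 -0.32457677  0.09      ] saucer [0.37120014 0.29825523 0.015     ] jug [0.52574828 0.39705325 0.232     ]
t 0.1 tcp [0.1768 0.5203 0.2306] jaw yaw 71.2 z [-0.001 -0.001 -1.   ] F [0.4 0.7 0.4] w 0.0853 j6 -0.2
shift cm [-32.06  20.74  -2.9 ]
turn about tool z deg -30.8
after turn shift cm [-38.16   1.42  -2.94]
```

```bash
python3 -m creep '[-3,2,-0.4,0,-4,2.6,-0.4,0,-4,2.6,-0.4,0,-4,2.6,-0.4,0,-4,2.6,-0.4,0,-4,2.6,-0.4,0,-4,2.6,-0.4,0,-4,2.6,-0.4,0,-2,1.3,0,8,0,0,0,8,0,0,0,8,0,0,0,8]' -1; python3 go.py 0.536 -0.2945 0.14 12
```

```text
clock: 1.3
tcp_pos: [0.2749, 0.1239, 0.2601]
ee_rot: [2.962, 1.026, -0.007]
wrist_force: [0.2, -0.2, -0.3]
grip_width: 0.0857
t 1.3 tcp [0.2749 0.1239 0.2601] jaw yaw 38.2 z [-0.002 -0.007 -1.   ] F [ 0.2 -0.2 -0.3] w 0.0857 j6 -0.61
shift cm [-5.31 48.97 12.27]
turn about tool z deg 26.2
after turn shift cm [16.84 46.36 12.01]
```

```bash
python3 -m creep '[0,1,0,8,0,2,0.5,8,0,3,0.5,8,1.5,4,1,2.2,1.5,4,1,0,1.5,4,1,0,1.5,4,1,0,1.5,4,1,0,1.5,4,1,0,1.5,4,1,0,1.5,4,1,0,1.5,3,1,0]' -1; python3 go.py 0.536 -0.2945 0.14 12
```

```text
clock: 2.5
tcp_pos: [0.5052, -0.2595, 0.1563]
ee_rot: [3.124, 0.296, -0.002]
wrist_force: [-0.5, 0.2, 0.4]
grip_width: 0.0854
t 2.5 tcp [ 0.5052 -0.2595  0.1563] jaw yaw 10.8 z [-0.001 -0.004 -1.   ] F [-0.5  0.2  0.4] w 0.0854 j6 -0.86
shift cm [2.37 4.01 1.64]
turn about tool z deg -1.2
after turn shift cm [2.28 4.07 1.63]
```

```bash
python3 -m creep '[1.2,2,0.8,-1.2,1,1.8,0.7,0,0,0,0,0]' -1; python3 go.py 0.536 -0.2945 0.14 12;  python3 - <<'E'
from meas import *
from station import read_camera,state
a=read_camera("side");b=read_camera("top")
def crop(im,x,y,w,h,f):return cv2.resize(im[y:y+h,x:x+w],None,fx=f,fy=f,interpolation=cv2.INTER_CUBIC)
p=state()["tcp_pos"]
print(proj("side",p),proj("top",p))
cv2.imwrite("pics/d1.png",np.hstack([crop(a,260,240,90,115,4),crop(b,310,150,80,115,4)]))
E
```

```text
clock: 2.8
tcp_pos: [0.5355, -0.2976, 0.1363]
ee_rot: [3.124, 0.324, -0.007]
wrist_force: [-1.4, 0.6, -0.1]
grip_width: 0.0852
t 2.8 tcp [ 0.5355 -0.2976  0.1363] jaw yaw 11.9 z [-0.005 -0.001 -1.   ] F [-1.4  0.6 -0.1] w 0.0852 j6 -0.89
shift cm [ 0.11 -0.3  -0.37]
turn about tool z deg -0.1
after turn shift cm [ 0.11 -0.3  -0.37]
[305.64067863 290.89903531] [357.90327316 191.3116656 ]
```

View pics/d1.png

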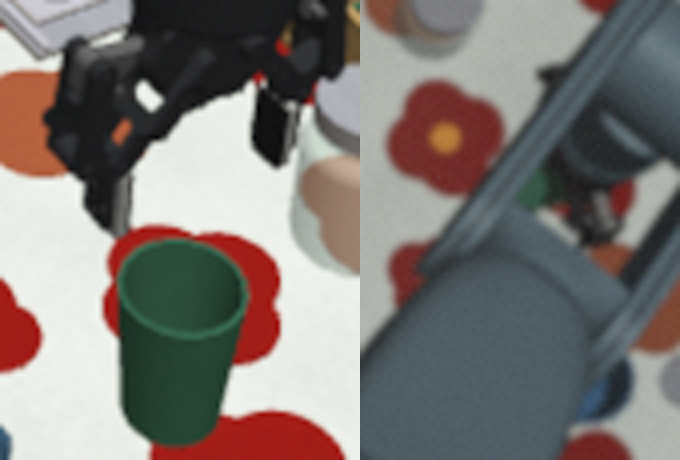

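The side view shows the open fingers straddling the cup: tips at about (288,298) and (329,281), cup rim centre (305,312). That agrees with the computed target, so I go down.

```bash
python3 -m creep '[0.1,-0.2,2,0,0,0,2.5,0,0,0,2.5,0,0,0,2.5,0,0,0,1,0,0,0,0,0]' -1; python3 go.py 0.536 -0.2955 0.032 12
```

```text
clock: 3.5
tcp_pos: [0.5328, -0.2877, 0.0349]
ee_rot: [3.122, 0.331, -0.004]
wrist_force: [-0.4, -0.0, 0.0]
grip_width: 0.0853
t 3.5 tcp [ 0.5328 -0.2877  0.0349] jaw yaw 12.1 z [-0.002 -0.002 -1.   ] F [-0.4 -0.   0. ] w 0.0853 j6 -0.89
shift cm [0.15 0.83 0.29]
turn about tool z deg 0.1
after turn shift cm [0.15 0.83 0.29]
```

```bash
python3 -m creep '[0.1,0.5,0.1,0,0,0.3,0,0,0,0,0,0]' -1; python3 go.py 0.536 -0.2955 0.032 12
```

```text
clock: 3.8
tcp_pos: [0.5371, -0.2963, 0.0376]
ee_rot: [3.119, 0.333, 0.002]
wrist_force: [-0.2, 0.0, 0.3]
grip_width: 0.0854
t 3.8 tcp [ 0.5371 -0.2963  0.0376] jaw yaw 12.2 z [ 0.002 -0.005 -1.   ] F [-0.2  0.   0.3] w 0.0854 j6 -0.89
shift cm [-0.09 -0.11  0.56]
turn about tool z deg 0.2
after turn shift cm [-0.09 -0.1   0.56]
```

```bash
python3 -m creep '[-0.1,0,0.6,0,0,0,0,0,0,0,0,0,0,0,0,0,0,0,0,0,0,0,0,0,0,0,0,0,0,0,0,0]' 1 20; python3 go.py 0.536 -0.2955 0.032 12
```

```text
clock: 4.6
tcp_pos: [0.5369, -0.2975, 0.0329]
ee_rot: [3.117, 0.332, 0.005]
wrist_force: [-0.3, -0.2, -0.7]
grip_width: 0.062
t 4.6 tcp [ 0.5369 -0.2975  0.0329] jaw yaw 12.1 z [ 0.004 -0.007 -1.   ] F [-0.3 -0.2 -0.7] w 0.062 j6 -0.9
shift cm [-0.04 -0.22  0.09]
turn about tool z deg 0.1
after turn shift cm [-0.04 -0.22  0.09]
```

```bash
python3 - <<'E'
from meas import *
from station import read_camera,state
a=read_camera("side")
cv2.imwrite("pics/d2.png",cv2.resize(a[235:365,250:370],None,fx=4,fy=4,interpolation=cv2.INTER_CUBIC))
E
```

```text
(no output)
```

View pics/d2.png

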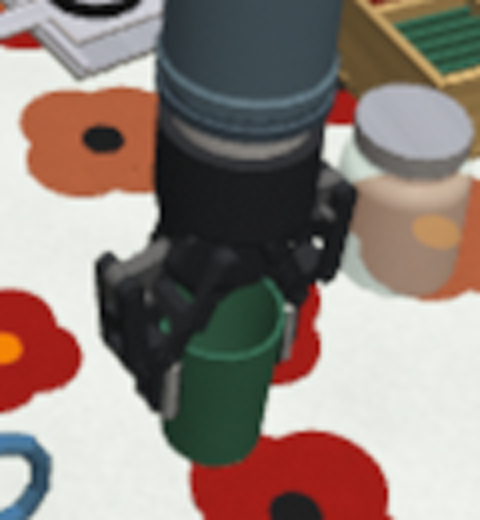

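The cup is gripped: opening 62 mm, which fits the rim region, and it stands upright between the pads. Now the lift.

```bash
python3 -m creep '[0,0,-1.5,0,0,0,-3,0,0,0,-3,0,0,0,-2.5,0,0,0,0,0]' 1 25; python3 go.py 0.611 0.054 0.14 12.2
```

```text
clock: 5.15
tcp_pos: [0.5355, -0.296, 0.1344]
ee_rot: [3.12, 0.332, -0.0]
wrist_force: [0.7, -0.1, -0.6]
grip_width: 0.0615
t 5.15 tcp [ 0.5355 -0.296   0.1344] jaw yaw 12.1 z [ 0.    -0.004 -1.   ] F [ 0.7 -0.1 -0.6] w 0.0615 j6 -0.9
shift cm [ 14.75 -32.63  -0.69]
turn about tool z deg -0.1
after turn shift cm [ 14.78 -32.62  -0.56]
```

```bash
python3 -m creep '[0.5,-2,0,0,1.5,-3.5,0,0,1.5,-3.5,0,0,1.5,-3.5,0,0,1.5,-3.5,0,0,1.5,-3.5,0,0,1.5,-3.5,0,0,1.5,-3.5,0,0,1.5,-2.5,0,0,1,-1.5,0,0,0,0,0,0]'; python3 go.py 0.611 0.054 0.14 12.2
```

```text
clock: 6.25
tcp_pos: [0.5944, 0.0541, 0.119]
ee_rot: [-3.117, -0.33, 0.031]
wrist_force: [0.3, 0.8, -0.2]
grip_width: 0.0618
t 6.25 tcp [0.5944 0.0541 0.119 ] jaw yaw 12.1 z [-0.02   0.005 -1.   ] F [ 0.3  0.8 -0.2] w 0.0618 j6 -0.31
shift cm [ 1.58  0.34 -2.13]
turn about tool z deg -0.1
after turn shift cm [ 1.62  0.36 -2.1 ]
```

```bash
python3 -m creep '[0.8,0.2,0.5,0,0.8,0.2,0.5,0,0,0,0,0,0,0,0,0]'; python3 go.py 0.611 0.054 0.10 12.2; python3 - <<'E'
from meas import *
from station import read_camera,state
a=read_camera("side");b=read_camera("top");p=state()["tcp_pos"]
cv2.imwrite("pics/side3.png",a);cv2.imwrite("pics/top3.png",b)
print(proj("side",p))
c=lambda im,x,y,w,h:cv2.resize(im[y:y+h,x:x+w],None,fx=4,fy=4,interpolation=cv2.INTER_CUBIC)
cv2.imwrite("pics/d3.png",np.hstack([c(a,215,150,110,110),c(b,210,140,90,110)]))
E
```

```text
clock: 6.65
tcp_pos: [0.6093, 0.0528, 0.1046]
ee_rot: [-3.117, -0.329, 0.04]
wrist_force: [-0.2, 0.1, -0.7]
grip_width: 0.0617
t 6.65 tcp [0.6093 0.0528 0.1046] jaw yaw 12.1 z [-0.026  0.005 -1.   ] F [-0.2  0.1 -0.7] w 0.0617 j6 -0.31
shift cm [ 0.2  -0.08  0.46]
turn about tool z deg -0.1
after turn shift cm [ 0.19 -0.08  0.46]
[274.16573022 205.30520139]
```

View pics/d3.png

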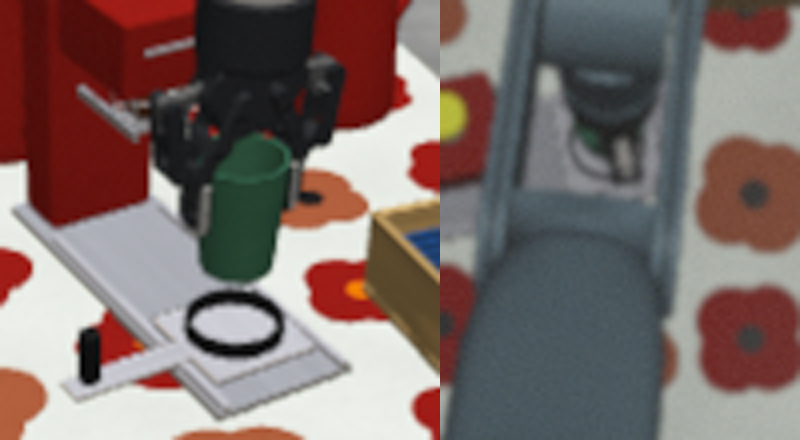

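Side crop: cup hangs above the ring, foot centre ~(274,214.5), ring centre (273.2,230.4). I compare them through the same camera.

```bash
python3 - <<'E'
from meas import *
a=cv2.imread("pics/side3.png")
m=cv2.inRange(hsv(a),(50,60,10),(95,255,255));k,s,c=cc(m,(255,175,40,50))
for y in range(s[1],s[1]+s[3],2):
    xs=np.where(k[y])[0];print(y,xs.min(),xs.max(),end="; ")
# predicted foot outline for a foot at candidate, z=.0717: bottom row & col extents
th=np.linspace(0,2*np.pi,200)
for x,y in((.609,.053),(.609,.048),(.612,.053)):
    q=np.array([proj("side",(x+.0255*np.cos(t),y+.0255*np.sin(t),.0717)) for t in th]);print((x,y),q.min(0),q.max(0))
    q=np.array([proj("side",(x+.0299*np.cos(t),y+.0299*np.sin(t),.1567)) for t in th]);print("  rim",q.min(0),q.max(0))
print("ring",plane("side",(273.2,230.4),.021))
E
```

```text
183 277 278; 185 273 285; 187 273 287; 189 271 287; 191 269 286; 193 268 286; 195 267 286; 197 268 286; 199 268 286; 201 268 285; 203 268 284; 205 268 284; 207 268 283; 209 265 283; 211 265 283; 213 265 282; 215 266 282; 217 266 281; 219 270 278; (0.609, 0.053) [264.18556446 210.6344191 ] [282.99234947 220.96797362]
  rim [263.35937449 182.93149933] [286.29582397 194.17071597]
(0.609, 0.048) [264.82199986 211.5650416 ] [283.70188264 221.97794241]
  rim [264.01789203 183.78776105] [287.04766746 195.11678891]
(0.612, 0.053) [265.22165186 210.45845643] [284.01589907 220.77653937]
  rim [264.43721282 182.77096694] [287.35855983 193.99274279]
ring [0.61085955 0.05539492 0.021     ]
```

Foot at about (0.609, 0.056), ring at (0.611, 0.0555), both through the side camera. A small x correction, then down in steps.

```bash
python3 -m creep '[0.2,0,1,0,0.1,0,1,0,0,0,1,0,0,0,0.8,0,0,0,0,0]'; python3 go.py 0.611 0.053 0.048 12.2; python3 - <<'E'
from meas import *
from station import read_camera,state
a=read_camera("side");cv2.imwrite("pics/side4.png",a)
c=lambda im,x,y,w,h:cv2.resize(im[y:y+h,x:x+w],None,fx=6,fy=6,interpolation=cv2.INTER_CUBIC)
cv2.imwrite("pics/d4.png",c(a,225,180,90,80))
E
```

```text
clock: 7.25
tcp_pos: [0.6108, 0.0524, 0.0635]
ee_rot: [-3.117, -0.326, 0.04]
wrist_force: [0.6, 1.1, -0.5]
grip_width: 0.0615
t 7.25 tcp [0.6108 0.0524 0.0635] jaw yaw 11.9 z [-0.026  0.005 -1.   ] F [ 0.6  1.1 -0.5] w 0.0615 j6 -0.31
shift cm [ 0.07 -0.04  1.55]
turn about tool z deg -0.3
after turn shift cm [ 0.03 -0.05  1.55]
```

View pics/d4.png

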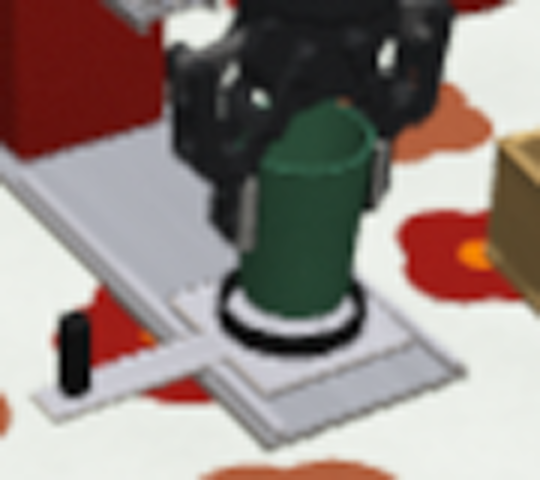

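```bash
python3 - <<'E'
from meas import *
a=cv2.imread("pics/side4.png")
m=cv2.inRange(hsv(a),(50,60,10),(95,255,255));k,s,c=cc(m,(255,190,40,50))
for y in range(s[1],s[1]+s[3],2):
    xs=np.where(k[y])[0];print(y,xs.min(),xs.max(),end="; ")
print()
g=cv2.cvtColor(a,cv2.COLOR_BGR2GRAY)
for x in (270,273,276): print(x,g[226:244,x])
print(g[232,258:292])
th=np.linspace(0,2*np.pi,200)
def ext(x,y,r,z):
    q=np.array([proj("side",(x+r*np.cos(t),y+r*np.sin(t),z)) for t in th]);return q.min(0).round(1),q.max(0).round(1)
print("foot",ext(.611,.0555,.0255,.0306)); print("ring topout",ext(.611,.0555,.035,.027),"topin",ext(.611,.0555,.031,.027),"bot",ext(.611,.0555,.035,.015))
E
```

```text
196 279 280; 198 274 284; 200 273 287; 202 272 287; 204 269 286; 206 268 286; 208 268 286; 210 268 286; 212 268 285; 214 268 285; 216 268 284; 218 268 283; 220 268 283; 222 266 283; 224 265 282; 226 264 282; 228 266 283; 230 268 280; 232 272 276; 
270 [ 52  53  53  53  52  53 118 186 191 129  24  15  30 138 204 204 202 201]
273 [ 56  56  55  56  55  55  58 143 207 171  60  17  18 103 177 202 204 187]
276 [ 58  58  58  56  56  56  69 149 206 166  27  16  17 103 177 205 185 149]
[205 206 167  87  18  75 150 194 206 194 166 132 118  95  64  58  58  59
  69  89  92 126 157 191 191 138  64  50 165 204 205 193 170 180]
foot (array([264.2, 222.3]), array([282.6, 232.9]))
ring topout (array([260.7, 221.5]), array([286. , 236.1])) topin (array([262.1, 222.3]), array([284.5, 235.2])) bot (array([260.6, 225. ]), array([285.7, 239.7]))
```

Measured foot outline (cols 264–283, bottom row 232.5) matches the outline predicted for a cup centred on the ring; continuing down.

```bash
python3 -m creep '[0,0,0.7,0,0,0,0.5,0,0,0,0.1,0,0,0,0,0]'; python3 go.py 0.611 0.053 0.048 12.2
```

```text
clock: 7.7
tcp_pos: [0.6113, 0.0526, 0.0505]
ee_rot: [-3.117, -0.327, 0.037]
wrist_force: [0.7, -0.3, 0.7]
grip_width: 0.0615
t 7.7 tcp [0.6113 0.0526 0.0505] jaw yaw 12.0 z [-0.024  0.004 -1.   ] F [ 0.7 -0.3  0.7] w 0.0615 j6 -0.31
shift cm [-0.02 -0.04  0.25]
turn about tool z deg -0.2
after turn shift cm [-0.02 -0.04  0.25]
```

```bash
python3 -m creep '[0,0,0.2,0,0,0,0.1,0,0,0,0,0]'; python3 -m creep '[0,0,0.1,0,0,0,0,0]'
```

```text
clock: 8.0
tcp_pos: [0.6117, 0.0527, 0.0479]
ee_rot: [-3.118, -0.327, 0.035]
wrist_force: [0.7, -0.2, 0.4]
grip_width: 0.0618
clock: 8.2
tcp_pos: [0.612, 0.0528, 0.0475]
ee_rot: [-3.118, -0.327, 0.033]
wrist_force: [0.0, -0.4, 0.4]
grip_width: 0.0621
```

```bash
python3 -m creep '[0,0,0.15,0,0,0,0,0]'; python3 -m creep '[0,0,0.15,0,0,0,0,0]'; python3 - <<'E'
from meas import *
from station import read_camera,state
a=read_camera("side");cv2.imwrite("pics/side5.png",a)
c=lambda im,x,y,w,h:cv2.resize(im[y:y+h,x:x+w],None,fx=6,fy=6,interpolation=cv2.INTER_CUBIC)
cv2.imwrite("pics/d5.png",c(a,225,180,90,80))
E
```

```text
clock: 8.4
tcp_pos: [0.6126, 0.0527, 0.0475]
ee_rot: [-3.118, -0.327, 0.031]
wrist_force: [0.1, 0.6, -0.4]
grip_width: 0.0619
clock: 8.6
tcp_pos: [0.6132, 0.0526, 0.0475]
ee_rot: [-3.119, -0.327, 0.028]
wrist_force: [-0.4, 0.0, 0.0]
grip_width: 0.0614
```

View pics/d5.png

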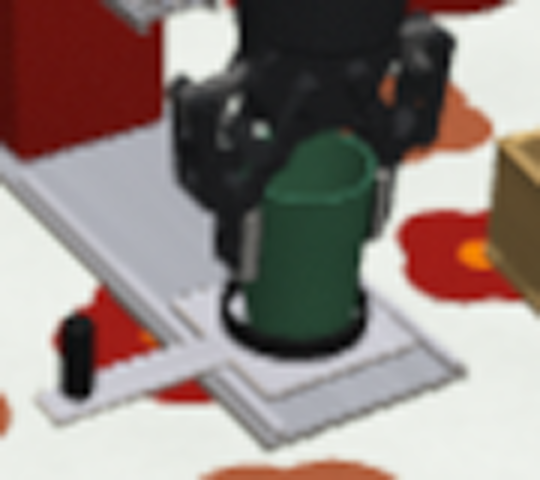

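The cup's foot sits inside the ring (foot hidden behind the ring's front edge) and z no longer drops. Release.

```bash
python3 -m creep '[0,0,0,0,0,0,0,0,0,0,0,0,0,0,0,0,0,0,0,0,0,0,0,0]' -1; python3 - <<'E'
from meas import *
from station import read_camera,state
a=read_camera("side");cv2.imwrite("pics/side6.png",a)
c=lambda im,x,y,w,h:cv2.resize(im[y:y+h,x:x+w],None,fx=6,fy=6,interpolation=cv2.INTER_CUBIC)
cv2.imwrite("pics/d6.png",c(a,225,180,90,80))
E
```

```text
clock: 9.25
tcp_pos: [0.6129, 0.0526, 0.0459]
ee_rot: [-3.118, -0.327, 0.03]
wrist_force: [0.1, 0.4, -0.3]
grip_width: 0.0856
```

View pics/d6.png

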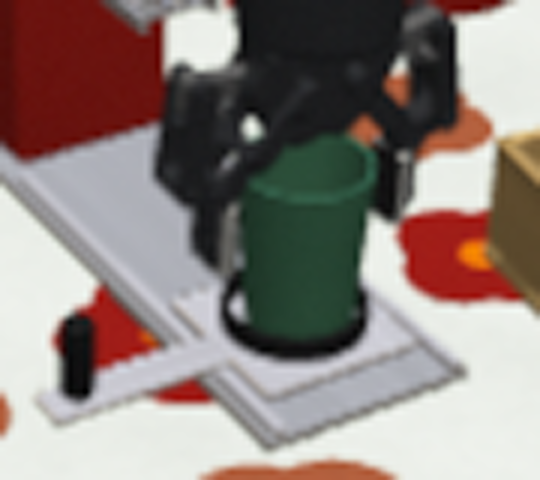

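```bash
python3 -m creep '[0,0,-1.5,0,0,0,-2.5,0,0,0,-3,0,0,0,-3,0,0,0,-1,0,0,0,0,0]' -1; python3 - <<'E'
from meas import *
from station import read_camera,state
a=read_camera("side");cv2.imwrite("pics/side7.png",a)
c=lambda im,x,y,w,h:cv2.resize(im[y:y+h,x:x+w],None,fx=6,fy=6,interpolation=cv2.INTER_CUBIC)
cv2.imwrite("pics/d7.png",c(a,225,170,90,90))
m=cv2.inRange(hsv(a),(50,60,10),(95,255,255));k,s,cn=cc(m,(255,190,40,50))
for y in range(s[1],s[1]+s[3],2):
    xs=np.where(k[y])[0];print(y,xs.min(),xs.max(),end="; ")
th=np.linspace(0,2*np.pi,200)
def ext(x,y,r,z):
    q=np.array([proj("side",(x+r*np.cos(t),y+r*np.sin(t),z)) for t in th]);return q.min(0).round(1),q.max(0).round(1)
print("rim",ext(.611,.0555,.032,.1))
E
python3 go.py 0.47 -0.02 .03 12.2
```

```text
clock: 9.9
tcp_pos: [0.6138, 0.0522, 0.1574]
ee_rot: [-3.117, -0.327, 0.037]
wrist_force: [0.0, 0.2, -0.8]
grip_width: 0.0856
202 269 280; 204 266 285; 206 265 286; 208 265 286; 210 265 286; 212 265 286; 214 265 285; 216 266 285; 218 266 285; 220 266 284; 222 266 284; 224 266 284; 226 265 284; 228 266 284; 230 266 284; 232 267 283; 234 266 282; 236 273 278; rim (array([262.4, 200.1]), array([286.3, 212.7]))
t 9.95 tcp [0.6135 0.0523 0.1567] jaw yaw 12.0 z [-0.025  0.005 -1.   ] F [ 0.6 -0.   0.1] w 0.0852 j6 -0.31
shift cm [-15.24   4.22  12.99]
turn about tool z deg -0.2
after turn shift cm [-15.56   4.03  12.67]
```

View pics/d7.png

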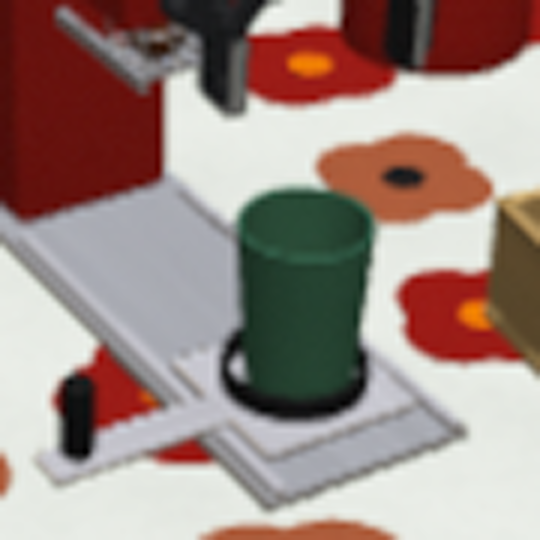

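Cup stands upright in the ring, rim centre col ~275.8 (about 3 mm off centre in x, within tolerance). Next: go behind the knob with shut fingers.

```bash
python3 go.py 0.508 -0.013 .16 12.2|tail -1; python3 -m creep '[-1,0.5,0,0,-2,0.9,0,0,-2.5,0.9,0,0,-2.5,0.9,0,0,-2.5,0.9,0,0,-1.2,0.4,0,0,0,0,0,0]' 1; python3 go.py 0.508 -0.013 .032 12.2
```

```text
after turn shift cm [-11.69   4.15  -0.33]
clock: 10.65
tcp_pos: [0.4937, -0.0185, 0.1467]
ee_rot: [-3.111, -0.328, 0.073]
wrist_force: [0.3, 0.7, -0.6]
grip_width: -0.0002
t 10.65 tcp [ 0.4937 -0.0185  0.1467] jaw yaw 12.1 z [-0.048  0.008 -0.999] F [ 0.3  0.7 -0.6] w -0.0002 j6 -0.47
shift cm [ 2.03 -0.04 11.39]
turn about tool z deg -0.1
after turn shift cm [ 1.51 -0.23 11.47]
```

```bash
python3 -m creep '[0.5,0,2,0,0.5,0,2.5,0,0.5,0,2.5,0,0.4,0,2.5,0,0,0,1.5,0,0,0,0,0]' 1; python3 go.py 0.508 -0.013 .032 12.2;python3 - <<'E'
from meas import *
from station import read_camera,state
a=read_camera("side")
c=lambda im,x,y,w,h:cv2.resize(im[y:y+h,x:x+w],None,fx=6,fy=6,interpolation=cv2.INTER_CUBIC)
cv2.imwrite("pics/d8.png",c(a,205,170,110,90))
E
```

```text
clock: 11.25
tcp_pos: [0.5053, -0.0127, 0.0275]
ee_rot: [-3.108, -0.325, 0.08]
wrist_force: [-0.4, -0.7, 0.8]
grip_width: -0.0
t 11.25 tcp [ 0.5053 -0.0127  0.0275] jaw yaw 12.0 z [-0.052  0.01  -0.999] F [-0.4 -0.7  0.8] w -0.0 j6 -0.45
shift cm [ 0.24  0.07 -0.47]
turn about tool z deg -0.2
after turn shift cm [ 0.26  0.08 -0.45]
```

View pics/d8.png

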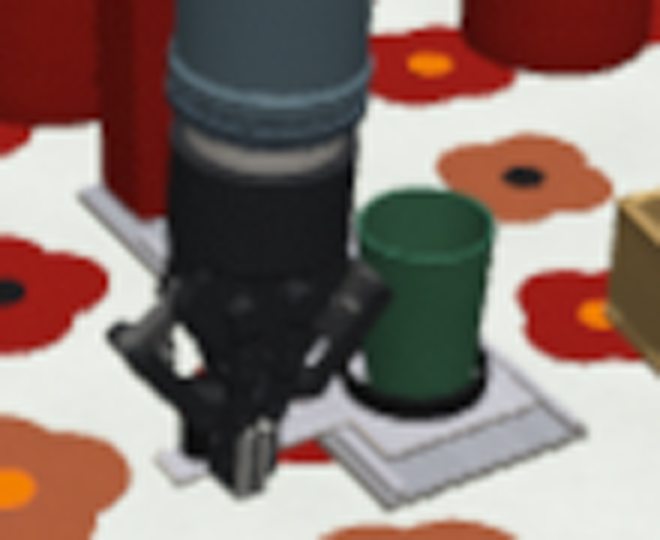

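Shut fingers stand behind the knob (tip ~ (246,252) in the image), clear of the cup. Pushing gently along the dispenser's +y.

```bash
python3 -m creep '[0.2,-0.7,-0.6,0,0,-0.8,0,0,0,-0.8,0,0,0,-0.8,0,0,0,-0.8,0,0,0,-0.8,0,0,0,-0.8,0,0,0,-0.8,0,0]' 1; python3 go.py 0.4753 0.1394 .032 12.2;python3 - <<'E'
from meas import *
from station import read_camera,state
a=read_camera("side")
c=lambda im,x,y,w,h:cv2.resize(im[y:y+h,x:x+w],None,fx=6,fy=6,interpolation=cv2.INTER_CUBIC)
cv2.imwrite("pics/d9.png",c(a,205,160,110,100))
E
```

```text
clock: 12.1
tcp_pos: [0.497, 0.0535, 0.0396]
ee_rot: [-3.112, -0.326, 0.067]
wrist_force: [-0.2, -1.5, -2.0]
grip_width: 0.0
t 12.1 tcp [0.497  0.0535 0.0396] jaw yaw 12.0 z [-0.044  0.007 -0.999] F [-0.2 -1.5 -2. ] w 0.0 j6 -0.33
shift cm [-0.31 -8.84  0.92]
turn about tool z deg -0.2
after turn shift cm [-0.3  -8.86  0.76]
```

View pics/d9.png

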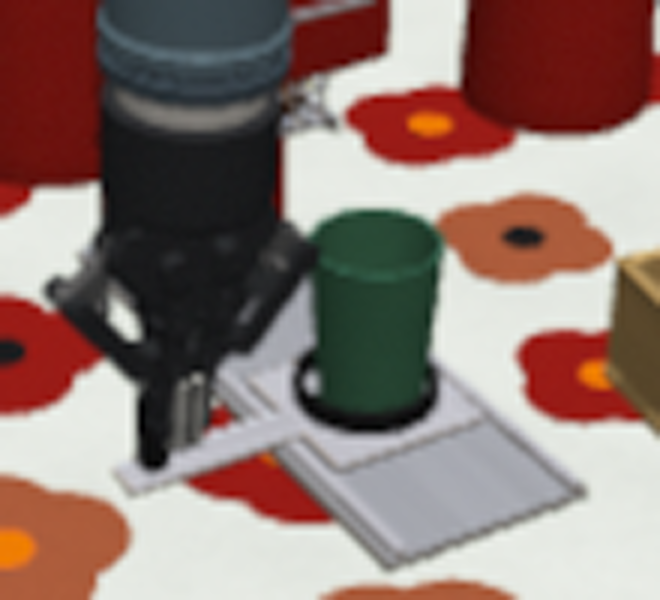

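```bash
python3 - <<'E'
from h import *
p=proj("side",(.497,.0535,.0396));print((p-[205,160]+.5)*6)
for d in (.019,):
    k=np.array([.497-.211*d,.0535+.977*d])
    for z in(.015,.055):print((proj("side",(*k,z))-[205,160]+.5)*6)
E
```

```text
[177.2729833  438.58565035]
[157.95835278 461.42747633]
[156.66886437 389.0219386 ]
```

The blob at (152,460) in the crop is the knob's foot just behind the fingertips, as predicted, so the fingers are centred on it. Continue.

```bash
python3 -m creep '[-0.1,-0.8,0.4,0,-0.1,-0.8,0.3,0,-0.1,-0.8,0.2,0,0,-0.8,0.1,0,0,-0.8,0.1,0,0,-0.8,0.1,0,0,-0.8,0.1,0,0,-0.8,0.1,0,0,-0.8,0,0]' 1; python3 go.py 0.4753 0.1394 .032 12.2
```

```text
clock: 13.05
tcp_pos: [0.4771, 0.13, 0.026]
ee_rot: [-3.112, -0.325, 0.067]
wrist_force: [0.1, -1.7, -1.9]
grip_width: 0.0002
t 13.05 tcp [0.4771 0.13   0.026 ] jaw yaw 11.9 z [-0.044  0.008 -0.999] F [ 0.1 -1.7 -1.9] w 0.0002 j6 -0.18
shift cm [-0.   -0.96 -0.58]
turn about tool z deg -0.3
after turn shift cm [ 0.02 -0.95 -0.6 ]
```

```bash
for i in 1 2; do :; done; python3 -m creep '[0,-0.5,-0.3,0,0,-0.4,-0.2,0,0,-0.2,0,0]' 1;python3 -m creep '[0,-0.3,0,0,0,-0.3,0,0]' 1;python3 -m creep '[0,-0.3,0,0,0,-0.3,0,0]' 1
```

```text
clock: 13.35
tcp_pos: [0.4751, 0.1363, 0.0299]
ee_rot: [-3.122, -0.336, 0.069]
wrist_force: [1.7, -12.2, 0.1]
grip_width: -0.0
clock: 13.55
tcp_pos: [0.4751, 0.1363, 0.0301]
ee_rot: [3.113, 0.34, -0.069]
wrist_force: [2.2, -16.9, -1.5]
grip_width: -0.0005
clock: 13.75
tcp_pos: [0.4751, 0.1361, 0.0302]
ee_rot: [3.102, 0.343, -0.069]
wrist_force: [2.3, -16.8, -2.3]
grip_width: -0.0002
```

End stop met (force rises to 17 N, no more motion). Backing off and looking.

```bash
python3 -m creep '[0,0.5,0,0,0,1.5,0,0,0,1.5,0,0,0,0.5,-1,0,0,0,-3,0,0,0,-3,0,-2,0,-4,0,-2,0,-4,0,0,0,-4,0,0,0,-2,0]' 1;  python3 - <<'E'
from meas import *
from station import read_camera,state
a=read_camera("side");b=read_camera("top");cv2.imwrite("pics/side10.png",a);cv2.imwrite("pics/top10.png",b)
c=lambda im,x,y,w,h,f:cv2.resize(im[y:y+h,x:x+w],None,fx=f,fy=f,interpolation=cv2.INTER_CUBIC)
cv2.imwrite("pics/d10.png",np.hstack([c(a,205,120,95,125,4),c(b,170,130,100,125,4)]))
E
python3 go.py .584 .178 .33 12.2
```

```text
clock: 14.75
tcp_pos: [0.4512, 0.0883, 0.252]
ee_rot: [3.107, 0.335, -0.079]
wrist_force: [0.7, 0.3, -0.2]
grip_width: 0.0003
t 14.85 tcp [0.4522 0.0883 0.252 ] jaw yaw 12.3 z [-0.046 -0.021 -0.999] F [ 0.5 -0.7 -0. ] w -0.0003 j6 -0.24
shift cm [14.38 -5.87 -8.59]
turn about tool z deg 0.1
after turn shift cm [14.78 -5.98 -7.8 ]
```

View pics/d10.png

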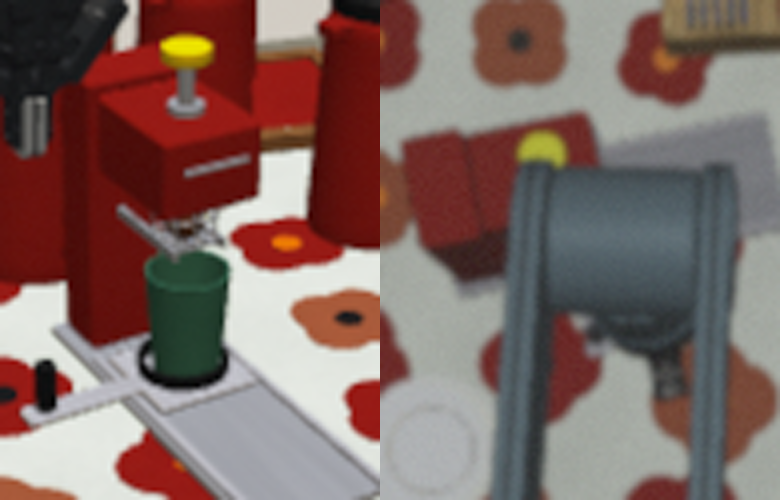

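Side crop: carriage home, cup under the cage (cup centre ~(252,199)), cap free at (252,132). The home stop gives the outlet axis at (0.5835, 0.179), in agreement with the triangulated cap (0.584, 0.178). Up and over the cap.

```bash
python3 -m creep '[0,0,-2.5,0,0,0,-3,0,0,0,-3,0,1,-0.5,0,0,2.5,-1,0,0,3,-1.2,0,0,3,-1.2,0,0,3,-1.2,0,0,1.5,-0.5,0,0,0,0,0,0]' 1;python3 go.py .5838 .1785 .30 12.2
```

```text
clock: 15.85
tcp_pos: [0.5812, 0.1768, 0.322]
ee_rot: [3.111, 0.33, -0.098]
wrist_force: [-0.6, 0.8, -0.2]
grip_width: 0.0
t 15.85 tcp [0.5812 0.1768 0.322 ] jaw yaw 12.1 z [-0.061 -0.018 -0.998] F [-0.6  0.8 -0.2] w 0.0 j6 -0.09
shift cm [ 0.43 -0.13  2.18]
turn about tool z deg -0.1
after turn shift cm [ 0.29 -0.12  2.2 ]
```

```bash
python3 -m creep '[0.3,-0.1,1,0,0.2,-0.1,1,0,0.1,0,1,0,0,0,0.4,0,0,0,0,0]' 1;python3 go.py .5838 .1785 .274 12.2; python3 - <<'E'
from meas import *
from station import read_camera,state
a=read_camera("side");cv2.imwrite("pics/side11.png",a)
c=lambda im,x,y,w,h,f:cv2.resize(im[y:y+h,x:x+w],None,fx=f,fy=f,interpolation=cv2.INTER_CUBIC)
cv2.imwrite("pics/d11.png",c(a,215,90,80,80,6))
E
```

```text
clock: 16.35
tcp_pos: [0.5812, 0.1779, 0.2814]
ee_rot: [3.111, 0.328, -0.11]
wrist_force: [-0.3, 0.2, 0.7]
grip_width: -0.0003
t 16.35 tcp [0.5812 0.1779 0.2814] jaw yaw 12.0 z [-0.069 -0.019 -0.997] F [-0.3  0.2  0.7] w -0.0003 j6 -0.09
shift cm [ 0.31 -0.01  0.72]
turn about tool z deg -0.2
after turn shift cm [ 0.26 -0.    0.74]
```

View pics/d11.png

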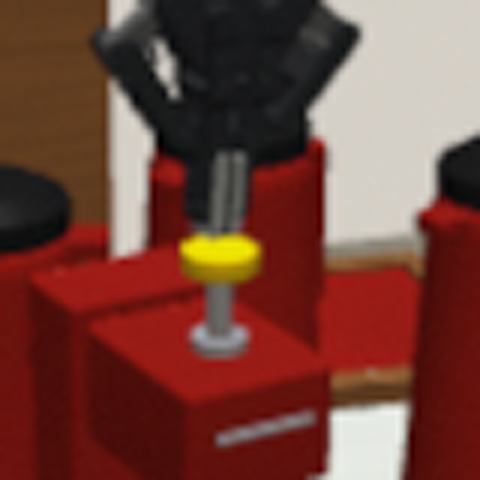

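Tips hang just above the cap, ~3 mm to its -x side (tip (250.5,129), cap top (251.5,131.5)). I correct x, then press in small steps while watching the force.

```bash
python3 -m creep '[0.3,0,0.2,0,0.1,0,0.2,0,0,0,0.2,0,0,0,0,0]' 1;python3 -m creep '[0,0,0.2,0,0,0,0.2,0]' 1; python3 -m creep '[0,0,0.2,0,0,0,0.2,0]' 1; python3 go.py .5838 .1785 .262 12.2
```

```text
clock: 16.8
tcp_pos: [0.5857, 0.1785, 0.277]
ee_rot: [3.111, 0.327, -0.104]
wrist_force: [0.1, 0.3, -0.9]
grip_width: 0.0
clock: 17.0
tcp_pos: [0.5858, 0.1785, 0.2735]
ee_rot: [3.111, 0.327, -0.101]
wrist_force: [-0.6, 0.5, 1.6]
grip_width: -0.0
clock: 17.2
tcp_pos: [0.5858, 0.1785, 0.2699]
ee_rot: [3.111, 0.327, -0.099]
wrist_force: [-0.1, -0.4, 1.9]
grip_width: -0.0002
t 17.2 tcp [0.5858 0.1785 0.2699] jaw yaw 12.0 z [-0.062 -0.018 -0.998] F [-0.1 -0.4  1.9] w -0.0002 j6 -0.09
shift cm [-0.15 -0.05  0.8 ]
turn about tool z deg -0.2
after turn shift cm [-0.2  -0.04  0.79]
```

```bash
python3 -m creep '[0,0,0.15,0,0,0,0.15,0,0,0,0.15,0]' 1|grep -E "tcp|wr";python3 -m creep '[0,0,0.15,0,0,0,0.15,0,0,0,0.15,0]' 1|grep -E "tcp|wr"; python3 -m creep '[0,0,0.15,0,0,0,0.15,0]' 1|grep -E "tcp|wr"
```

```text
tcp_pos: [0.5858, 0.1785, 0.2655]
wrist_force: [0.8, 0.4, 2.6]
tcp_pos: [0.5859, 0.1785, 0.2611]
wrist_force: [0.1, 0.7, 8.4]
tcp_pos: [0.5859, 0.1785, 0.26]
wrist_force: [-2.7, -0.4, 8.8]
```

First stop met at z≈0.261 (about 13 mm down; force stepped to 8.4 N). Continuing into the stiff part.

```bash
python3 -m creep '[0,0,0.2,0,0,0,0.2,0]' 1|grep -E "tcp|wr";python3 -m creep '[0,0,0.2,0,0,0,0.2,0]' 1|grep -E "tcp|wr"; python3 -m creep '[0,0,0.22,0,0,0,0.22,0]' 1|grep -E "tcp|wr"
```

```text
tcp_pos: [0.5859, 0.1785, 0.259]
wrist_force: [-1.5, 0.5, 9.7]
tcp_pos: [0.5859, 0.1785, 0.2583]
wrist_force: [-2.3, -0.5, 9.2]
tcp_pos: [0.586, 0.1785, 0.2576]
wrist_force: [-3.1, 0.6, 10.1]
```

```bash
python3 -m creep '[0,0,0.24,0,0,0,0.24,0]' 1|grep -E "tcp|wr";python3 -m creep '[0,0,0.25,0,0,0,0.25,0]' 1|grep -E "tcp|wr"; python3 -m creep '[0,0,0.26,0,0,0,0.26,0]' 1|grep -E "tcp|wr"; python3 -m creep '[0,0,0.26,0,0,0,0.26,0]' 1|grep -E "tcp|wr"
```

```text
tcp_pos: [0.586, 0.1785, 0.2567]
wrist_force: [-2.3, -0.0, 11.8]
tcp_pos: [0.586, 0.1785, 0.2561]
wrist_force: [-3.3, 0.1, 12.6]
tcp_pos: [0.586, 0.1785, 0.2555]
wrist_force: [-4.0, 0.6, 13.0]
tcp_pos: [0.586, 0.1785, 0.2553]
wrist_force: [-3.0, -0.5, 13.9]
```

Second stop felt (force up to 13.9 N while the travel stops at z≈0.2553). A short hold at the same level, then a look.

```bash
python3 -m creep '[0,0,0.27,0,0,0,0.27,0,0,0,0.25,0]' 1|grep -E "tcp|wr"; python3 - <<'E'
from meas import *
from station import read_camera,state
a=read_camera("side")
c=lambda im,x,y,w,h,f:cv2.resize(im[y:y+h,x:x+w],None,fx=f,fy=f,interpolation=cv2.INTER_CUBIC)
cv2.imwrite("pics/d12.png",c(a,215,120,80,100,6))
E
```

```text
tcp_pos: [0.586, 0.1786, 0.2553]
wrist_force: [-4.6, 0.0, 13.9]
```

View pics/d12.png

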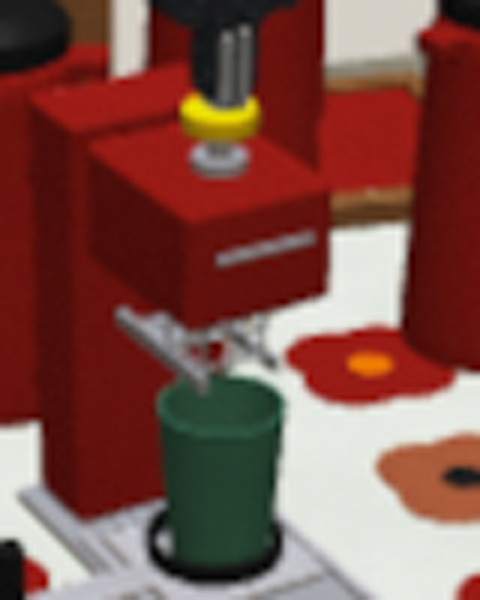

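The cage no longer shows the brown ball (it was visible before at ~(251,178)), so it dropped. I let the cap up and retreat.

```bash
python3 -m creep '[0,0,-0.5,0,0,0,-0.5,0,0,0,-0.7,0,0,0,-1,0,0,0,-2,0,0,0,-3,0,-2,0,-3,0,-4,1.5,0,0,-4,1.5,0,0,-4,1.5,0,0,-3,1.5,0,0,0,0,0,0]' 1; python3 - <<'E'
from meas import *
from station import read_camera,state
a=read_camera("side");b=read_camera("top");cv2.imwrite("pics/side13.png",a)
c=lambda im,x,y,w,h,f:cv2.resize(im[y:y+h,x:x+w],None,fx=f,fy=f,interpolation=cv2.INTER_CUBIC)
cv2.imwrite("pics/d13.png",np.hstack([c(a,205,115,90,120,5),c(b,170,130,60,120,5)]))
m=cv2.inRange(hsv(a),(22,110,90),(38,255,255));k,s,cn=cc(m,(235,115,40,50));print("cap",s,fit(k))
E
```

```text
clock: 20.95
tcp_pos: [0.4285, 0.0835, 0.3708]
ee_rot: [3.11, 0.333, -0.041]
wrist_force: [1.2, -0.8, -0.1]
grip_width: 0.0004
cap [245 129  13   8  87] ((251.1629180908203, 132.3266143798828), (7.417209625244141, 12.601902961730957), 94.20692443847656)
```

View pics/d13.png

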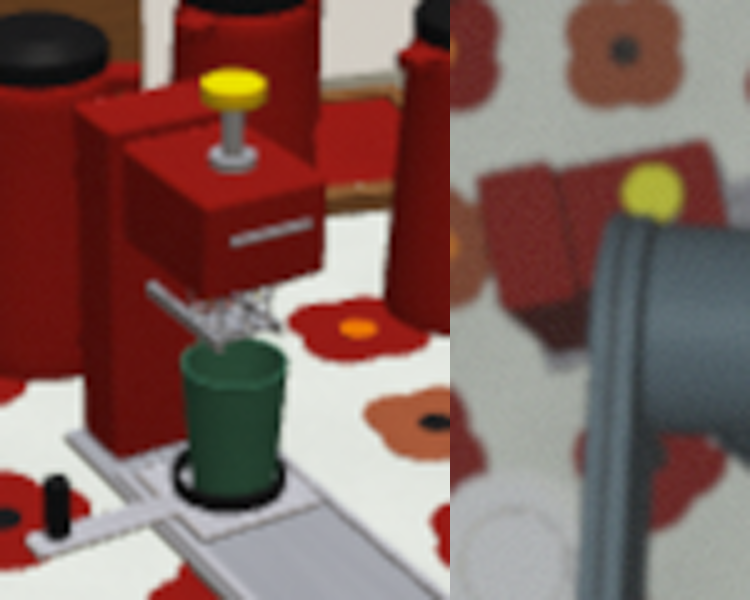

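Cap is back at (251.2,132.3) exactly as at the start, cage is empty, cup upright in the ring under it. Last check of the whole scene for a stray ball and for the bystanders.

```bash
python3 - <<'E'
import cv2,numpy as np
from h import proj
a=cv2.imread("pics/side0.png");b=cv2.imread("pics/side13.png")
d=cv2.absdiff(a,b).max(2)
n,l,s,c=cv2.connectedComponentsWithStats((d>40).astype(np.uint8))
for i in range(1,n):
    if s[i,4]>6:print(s[i])
cv2.imwrite("pics/full13.png",b)
k=np.array([.4711,.1549]);print("knob home predicted",proj("side",(*k,.035)))
E
```

```text
[   0    0  104  194 9588]
[ 171    0   56  113 3669]
[247 176   8   5  22]
[239 182  24  36 688]
[  8 192  25  18 115]
[ 39 195  21  50 707]
[ 20 197  15  16  60]
[  0 208   4   2   8]
[210 209  26  18 184]
[  4 212   5   3   7]
[  1 215   7   4  14]
[  0 223   7   9  47]
[261 222  25  18 210]
[230 232  28  19 227]
[ 289  299   34   53 1434]
knob home predicted [215.45298324 215.78422244]
```

View pics/full13.png

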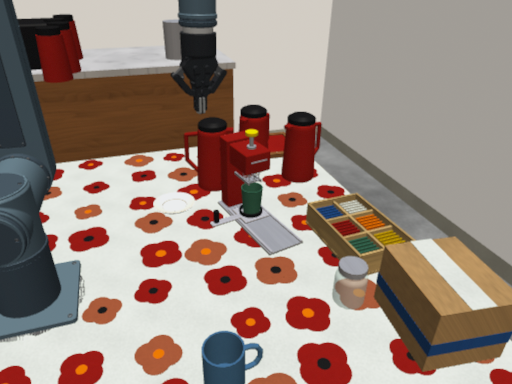

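Compared with the first picture, only the robot, the carriage with its knob (now (216,216)), the cup and the emptied cage (247–255,176) have changed. There is no stray ball, and the jug, jar, saucer and mug have not moved. I hand it in.

```bash
python3 -c "
from station import bot,state
print(state()['clock'],state()['wrist_force'].round(1)); print(bot.finish_job())"
```

```text
21.05 [0.5 0.3 0.1]
the job is handed in; nothing more can be done
None
```

I did every step of the task and handed the job in at 21 s of the allowed 72 s. No verdict was reported. I never saw the ball inside the cup, because the cup wall hides it.

- **Cup and carriage:** I stood the cup in the ring and pushed the knob until the carriage met its end stop, at about 17 N. In the last picture the cup is upright in the ring under the outlet.
- **Cap:** I met the first stop about 13 mm down and the second about 6 mm further, where the force levelled off at about 14 N (limit 23 N). After release, the cap was back at its starting pixel position.
- **Ball:** In the last picture the cage is empty and there is no ball on the table, so I take it to be in the cup.
- **Bystanders:** The jug, jar, saucer and mug show no change from the first picture.

Some measurements were imperfect:

- **Cup position:** After release the cup sat about 3 mm off the ring's centre, within the 8 mm limit.
- **Cap-to-seat distance:** At the start the cameras gave about 125 mm, against the stated 130 mm. The end stop later agreed with the measured cap position to about 1 mm.
- **Tool tilt:** The tool was up to about 0.07 rad off vertical around the cap press, which caused up to about 4.6 N of side force.

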